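# Look at an ink swatch through the loupe at its focal height

### The arm

A 7-joint arm with a two-finger parallel gripper is mounted at the origin on the work surface. World frame = base frame: x ahead of the robot, y to its left, z up, the work surface at z = 0. Lengths are in m, angles in rad, forces in N, time in s.
With the tool pointing down it reaches from about 0.4 to 0.85 m from the base axis. Payload 4.5 kg.
Tool frame: the origin (TCP) lies midway between the tips of the shut fingers; the grasp point (between the pads) lies 19 mm behind it; z points along the fingers, y is the line along which they close (so a half turn about z gives the same grasp; the last joint's range is limited). The gripper opens to 85 mm and grips with 20 to 120 N. Pads are 22 mm wide; open, the fingers measure 114 mm over their backs; the gripper's body (76 mm by 85 mm) begins 54 mm behind the grasp point. The pads swing forward as they close: fully open they stand 13 mm farther back than shut.
Start: joints at [-1.252, 0.689, -0.195, 1.565, 0.157, 0.902, -0.215], TCP at [0.176, 0.6, 0.231] pointing down, gripper open.
Joint ranges: [-3.01, 3.01], [-0.46, 2.08], [-1.47, 1.51], [0.13, 2.56], [-1, 4.14], [0.04, 2.09], [-2.66, 2.66]. Speed limits (rad/s): [2.57, 2.57, 3.14, 3.14, 3.14, 3.14, 3.14].

### API

Orientations are given as a rotation vector (axis times angle).
In Python, from station import r gives the robot as it stands.
- The arm moves only by the tool drive_effector, called after "Call:" as a command line: name --argument value ..., lists and objects as JSON in quotes. Schema: {"type":"object","properties":{"rows":{"type":"array","items":{"type":"array","prefixItems":[{"type":"array","items":{"type":"number"},"minItems":3,"maxItems":3},{"type":"array","items":{"type":"number"},"minItems":3,"maxItems":3},{"type":"number"}],"minItems":3,"maxItems":3},"minItems":1,"maxItems":10},"clamp_n":{"type":"number"},"only":{"type":"string"},"quiet":{"type":"boolean"},"lines":{"type":"string"}},"required":["rows"],"additionalProperties":false}. rows is a list of rows, 1 to 10 of them, each written [[rx, ry, rz], [dx, dy, dz], opening]: a rotation vector rx, ry, rz in rad, then dx, dy, dz in cm, then the finger opening in m; each row is the pose to reach, as a shift and turn from the pose commanded when the call began, along the tool's axes at that moment; what a row does not reach only later rows make up. A row lasts 1/10 s, in which the tool goes at most 0.05 m and 0.15 rad, less where a joint would pass 70% of its speed; a pose out of reach is approached as far as the arm can. The fingers move at their own pace and stop on an object; clamp_n is the grip in N (left out, the last holds). Time passes only in rows, so rows that do not move let the fingers close. The tool returns the time, the measured TCP pose, the force, the opening and the grip force at its end. only (a regular expression) keeps the lines of the reply that match it, lines (a string "A,B") keeps lines A to B, and quiet returns only ok. Input that does not fit is refused with a message, and nothing moves.
- r.state(): the state, without advancing time (a new reading comes with each control period).
- r.get_image(name): name is "scene" or "top" or "wrist"; returns the picture (480x640x3 uint8, blue, green, red); there is no depth.
- r.get_calibration(name): a dict with "fx", "fy", "cx", "cy" (pixels), "k1" (the pictures are not rectified: a ray, as slopes to the right and down, at radius r is drawn at 1 + k1 r^2 times it, then the intrinsics apply), "R" (3x3) and "t" (3): a world point X has camera coordinates R X + t. Camera axes: x right, y down, z forward; pixel columns grow to the right and rows downward; lengths in m; the calibration is good to about 2 mm. A picture is of the moment at which its call begins: read the wrist's pose just before it. get_calibration takes no time and is no camera call; for the wrist camera it gives the pose at the moment of the call.
- r.finish_job(): hands the job in; it is judged then, once.
The state is a dict: "t": time; "joints": joint angles; "joint_vel": joint speeds; "joint_efforts": joint torques, N m; "tool_pos": TCP position; "tool_rot": TCP orientation; "wrist_force": force on the tool from outside, world axes, zero at the start; "wrist_torque": the same for the moment, N m; "opening": finger opening in m; "gripper_force": force on a finger pad.
Only numpy, scipy, OpenCV 4.12 (cv2) and the standard library are available. Lean on these libraries where they do the work, as an engineer would, in place of code of your own. Each camera call takes 0.05 s, during which the arm holds its last target. There are 200 camera calls.

### The job

An amber dropper bottle is standing on the ink swatch on the wooden inspection board: first move it, keeping it upright, onto the round cork coaster and let go of it so that it stands wholly on the cork. Then pick up the black-handled loupe and hold its lens level, centred over the dark dot of the swatch, with the middle of the lens at the height of the red collar on the board's steel post; finish there, still holding the loupe steady in the gripper with nothing else supporting it. Do not shift the red collar, and leave everything else on the desk where it stands.

Things in the scene. Friction and masses are not known exactly. Their poses are not given: they have to be found in the camera images.
- board: Brown wooden inspection board, fixed to the desk, 210 (its x) x 150 (its y) x 12 mm; origin at the centre of its underside, z up. A white card 130 x 120 x 1 mm lies fixed on it, centred at x = -20, y = 0 mm, with a yellow and magenta ink swatch. A fixed upright steel post, 8 mm diameter, stands at x = 85, y = -58 mm and reaches 162 mm above the desk.
- swatch_mark (a point): The dark dot (10 mm diameter, in a white spot) at the middle of the swatch, on the card's top face 13 mm above the desk, at board x = -20, y = 0 mm: the point to look at. At the start the amber bottle stands on or partly over it. Axes as the board's.
- focal_mark (a point): Centre of the red collar (22 mm diameter, 8 mm high, with a pointer 4 mm thick that reaches 34 mm from the post axis towards the board's -x) on the steel post: its mid-height is the focal height, at which the middle of the lens must be held. It stands 83 to 133 mm above the desk, differently each time, and stays there by friction (about 4 N). Axes as the board's, z up.
- bottle: Dropper bottle, amber glass with black cap and bulb, loose, about 120 g (70 to 140 percent of it), about 90 mm tall: round body of 44 mm diameter up to 52 mm, a shoulder, then a cap of 25 mm diameter from 66 to 78 mm and a bulb of 16 mm diameter to 90 mm. Origin at the centre of its underside, z up along its axis. It starts standing on the card.
- coaster: Round cork coaster, 100 mm diameter, 5 mm thick, fixed flat on the desk, empty, to the left or to the right of the board; origin at the centre of its underside.
- loupe: Loupe, loose, about 85 g, lying flat on the desk on the side of the board away from the coaster. Dark round frame 66 mm across, 16 mm thick, around a clear lens; straight black handle along its -x, 37 to 133 mm from the lens centre, 16 mm wide, 18 mm thick, underside flush with the frame's. Origin on the underside below the lens centre; z up, square to the lens.
- loupe_lens (a point): Middle of the lens, on its axis, 8 mm above the loupe's underside. Axes as the loupe's.
- loupe_grip (a point): Good place to grip the handle across its 16 mm width: on the handle's axis, 55 mm from the lens axis towards the handle's end (loupe x = -55 mm), 9 mm above the underside. The centre of mass lies between here and the lens. Axes as the loupe's.
- brush_jar: Bystander: white ceramic jar, 76 mm diameter, 90 mm tall, with brushes fixed in it up to about 190 mm; origin at the centre of its underside.
- orange_ink: Bystander: orange ink bottle with paper label, 52 mm diameter, 105 mm tall; origin at the centre of its underside.
- red_dropper: Bystander: small red dropper bottle with white cap, 32 mm diameter, about 75 mm tall; origin at the centre of its underside.
- beaker: Bystander: small glass beaker, 44 mm diameter, 50 mm tall; origin at the centre of its underside.
- syringe: Bystander: white plastic syringe with a blue plunger, lying flat, 125 mm long, 34 mm across its flange, 18 mm high; origin on its underside, x along it.
- palette_knife: Bystander: palette knife with wooden handle and narrow steel blade, lying flat, 140 mm long, 14 mm high; origin on its underside, x along it.
- black_cup: Bystander: black plastic cup, 72 mm diameter, 95 mm tall; origin at the centre of its underside.

How it is judged:
By the outcome, as a careful person would: the job done as asked, in the order asked, and still so for the second after the job is handed in, while the arm keeps its last pose, push and grip.
It also fails if it takes over 56 s, if anything falls off the work surface, if the arm or the gripper's body presses on something with over 40 N, if the wrist force passes 120 N, or if a joint passes its speed limit or range.

## Working session

There is one attempt and no reset: what is moved stays moved. The work goes in short steps, Python scripts to look and compute and a tool call to move; the robot and the scene stay as the last step left them, time stands still between calls to the robot, and variables do not carry over. Pictures are saved under pics/ and viewed, at most 10 in all, crops included, and the job is handed in when it is done.

```bash
ls; mkdir -p pics
```

Create h.py:
```python
import numpy as np,cv2
from station import r
from scipy.spatial.transform import Rotation as Ro
def ray(c,u,v):
    x=np.array([(u-c["cx"])/c["fx"],(v-c["cy"])/c["fy"]]);p=x.copy()
    for _ in range(20): p=x/(1+c["k1"]*(p@p))
    R=np.array(c["R"]);t=np.array(c["t"])
    d=R.T@np.array([p[0],p[1],1]);return -R.T@t,d/np.linalg.norm(d)
def atz(c,u,v,z):
    o,d=ray(c,u,v);return o+d*(z-o[2])/d[2]
def tri(L):
    A=0;b=0;P=[]
    for c,u,v in L:
        o,d=ray(c,u,v);M=np.eye(3)-np.outer(d,d);A=A+M;b=b+M@o;P.append((o,M))
    X=np.linalg.solve(A,b);return X,[np.linalg.norm(M@(X-o))for o,M in P]
def proj(c,X):
    q=np.array(c["R"])@X+np.array(c["t"]);s=q[:2]/q[2];s=s*(1+c["k1"]*(s@s));return s*[c["fx"],c["fy"]]+[c["cx"],c["cy"]]
```

Run:
```python
from h import *
for n in("scene","top"):
    cv2.imwrite(f"pics/{n}0.png",r.get_image(n)); c=r.get_calibration(n);print(n,c)
s=r.state();print(s["tool_pos"],s["tool_rot"],s["t"])
```

```text
pics
station.py
scene {'fx': 594.4579787542968, 'fy': 594.4579787542968, 'cx': 324.77664705646833, 'cy': 243.54449046955375, 'k1': -0.07689310006471194, 'R': array([[-0.78664629,  0.61737331,  0.00614835],
       [ 0.52237708,  0.67084603, -0.5263913 ],
       [-0.32910454, -0.410872  , -0.85022021]]), 't': array([ 0.39086994, -0.2224895 ,  1.56875031])}
top {'fx': 588.4396760440476, 'fy': 588.4396760440476, 'cx': 321.01752756139507, 'cy': 244.5225789250618, 'k1': -0.0783874695499238, 'R': array([[-0.00283663, -0.99999393, -0.00202162],
       [-0.99425936,  0.00303658, -0.10695372],
       [ 0.10695921,  0.00170662, -0.99426194]]), 't': array([-0.01291223,  0.53954913,  1.37636393])}
[0.17546891 0.59923474 0.23056191] [-4.45772329e-01 -3.10965260e+00  2.64015436e-03] 0.1
```

View pics/top0.png

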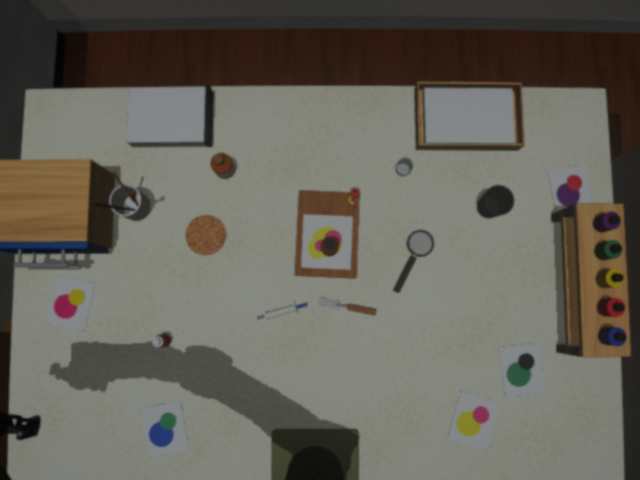

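View pics/scene0.png

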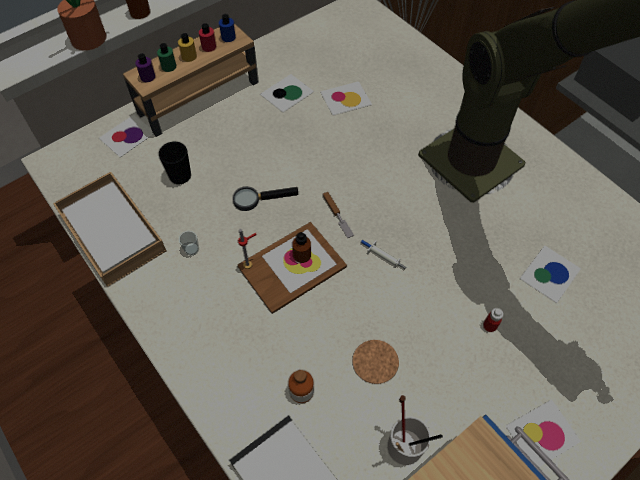

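The top view shows the coaster at about (206,235), the board centred near (328,234), the bottle near (329,243) and the collar near (354,195). The loupe lens is near (420,243), with its handle end near (398,290). Next I'll enlarge both views.

Run:
```python
import cv2
t=cv2.imread("pics/top0.png")[180:310,285:445];s=cv2.imread("pics/scene0.png")[170:320,220:380]
cv2.imwrite("pics/tc.png",cv2.convertScaleAbs(cv2.resize(t,(800,650))[:600],alpha=1.8))
cv2.imwrite("pics/sc.png",cv2.convertScaleAbs(cv2.resize(s,None,fx=4,fy=4,interpolation=2),alpha=1.8))
```

```text
(no output)
```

View pics/tc.png

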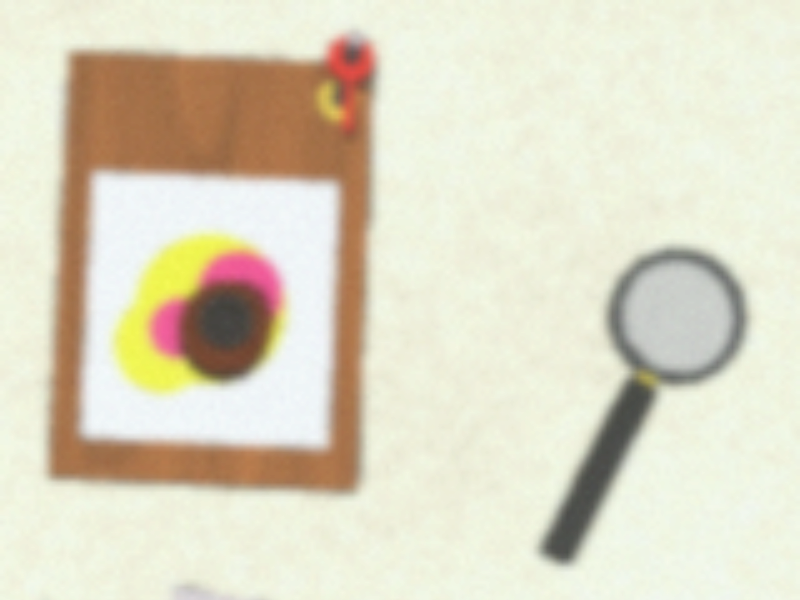

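View pics/sc.png

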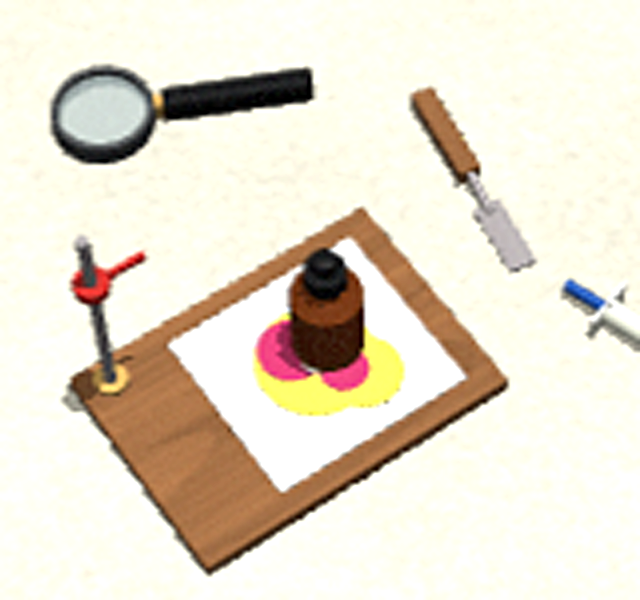

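The enlarged top crop puts the card corners at (92,170), (340,182), (328,450) and (80,437), the collar at (350,58), the bulb at (228,315), the lens at (677,316) and the handle end at (557,553). The scene crop puts the matching card corners at (283,492), (168,345), (350,238) and (467,378), the collar at (91,284), the bulb top at (325,262) and the lens at (104,113).

Run:
```python
from h import *
T=r.get_calibration("top");S=r.get_calibration("scene")
t=lambda u,v:(T,(u+.5)/5-.5+285,(v+.5)/5-.5+180)
s=lambda u,v:(S,(u+.5)/4-.5+220,(v+.5)/4-.5+170)
f=lambda a:np.round(a,4)
pts={"TL":((92,170),(283,492)),"TR":((340,182),(168,345)),"BR":((328,450),(350,238)),"BL":((80,437),(467,378)),"bulb":((228,315),(325,262)),"collar":((350,58),(91,284)),"tip":((347,130),(143,257)),"lens":((677,316),(104,112)),"hend":((557,553),(311,80)),"hstart":((645,385),(165,103))}
X={}
for k,(a,b) in pts.items():
    X[k],e=tri([t(*a),s(*b)]);print(k,f(X[k]),f(e))
for k in("TL","TR","BR","BL"): print(k,f(atz(*t(*pts[k][0]),.013)),f(atz(*s(*pts[k][1]),.013)))
C=[(atz(*t(*pts[k][0]),.013)+atz(*s(*pts[k][1]),.013))/2 for k in("TL","TR","BR","BL")]
c=sum(C)/4;ex=(C[0]+C[1]-C[2]-C[3]);th=np.arctan2(ex[1],ex[0]);print("mark",f(c),"yaw",th)
R=Ro.from_euler('z',th).as_matrix();print("post",f(c+R@[.105,-.058,0]))
for z in(.008,.012,.016): print("lens z",z,f(atz(*t(677,316),z)),f(atz(*s(104,112),z)))
# coaster
for n,c0 in(("top",T),("scene",S)):
    im=cv2.imread(f"pics/{n}0.png");hsv=cv2.cvtColor(im,cv2.COLOR_BGR2HSV)
    m=((hsv[...,0]<20)&(hsv[...,1]>90)).astype(np.uint8);nn,l,st,ce=cv2.connectedComponentsWithStats(m)
    p=(206,235) if n=="top" else (375,361)
    i=l[p[1],p[0]];
    cs=cv2.findContours((l==i).astype(np.uint8),0,1)[0];(e)=cv2.fitEllipse(max(cs,key=len));print(n,e,f(atz(c0,*e[0],.005)))
s0=r.state();print(s0["tool_pos"],Ro.from_rotvec(s0["tool_rot"]).as_matrix().round(3))
```

```text
TL [0.6171 0.0285 0.0154] [0.0008 0.0008]
TR [ 0.6118 -0.0922  0.0116] [0.0012 0.0012]
BR [ 0.4817 -0.0857  0.0119] [0.0017 0.0017]
BL [0.4878 0.034  0.0135] [0.0012 0.0012]
bulb [ 0.5366 -0.0358  0.0997] [0.0005 0.0005]
collar [ 0.6518 -0.0918  0.1189] [0.0014 0.0014]
tip [ 0.6191 -0.0901  0.1168] [0.0012 0.0012]
lens [ 0.5461 -0.2555  0.0114] [0.0016 0.0016]
hend [ 0.431  -0.1944  0.0148] [0.0008 0.0008]
hstart [ 0.5121 -0.2389  0.0104] [0.0009 0.0009]
TL [0.6169 0.0291 0.013 ] [0.617  0.0269 0.013 ]
TR [ 0.6107 -0.0914  0.013 ] [ 0.613  -0.0923  0.013 ]
BR [ 0.4804 -0.0845  0.013 ] [ 0.4833 -0.0864  0.013 ]
BL [0.487  0.0348 0.013 ] [0.4885 0.0329 0.013 ]
mark [ 0.5496 -0.0289  0.013 ] yaw -0.04729860381392244
post [ 0.6517 -0.0918  0.013 ]
lens z 0.008 [ 0.5452 -0.2549  0.008 ] [ 0.5461 -0.259   0.008 ]
lens z 0.012 [ 0.5448 -0.2543  0.012 ] [ 0.5474 -0.2563  0.012 ]
lens z 0.016 [ 0.5444 -0.2536  0.016 ] [ 0.5487 -0.2536  0.016 ]
top ((205.2202606201172, 234.59967041015625), (38.07504653930664, 39.077186584472656), 49.310386657714844) [0.5673 0.2682 0.005 ]
scene ((375.2717590332031, 361.3677673339844), (42.47780227661133, 45.27486038208008), 108.93961334228516) [0.5697 0.2677 0.005 ]
[0.17546891 0.59923474 0.23056191] [[-0.96   0.281 -0.   ]
 [ 0.281  0.96  -0.002]
 [-0.    -0.002 -1.   ]]
```
Good: all consistent. Collar height 0.119; card plane triangulated 0.0131 mean OK. Bulb top 0.0997 (top: 103 expected at 13+90; seen at scene bulb maybe below top). Bottle axis ~ (0.5365,-0.036). Refine with wrist camera.

Card, coaster, bulb and collar all agree between the two views: card height is 13 mm and the collar is at about 119 mm. Next I move over the bottle.

The manual's scale: shifts go in cm. Converting my numbers, -0.26 m is -26, -0.255 m is -25.5.

Call:
drive_effector --rows '[[[0, 0, 0], [-26, -25.5, 0], 0.085], [[0, 0, 0], [-26, -25.5, 0], 0.085], [[0, 0, 0], [-26, -25.5, 0], 0.085], [[0, 0, 0], [-26, -25.5, 0], 0.085], [[0, 0, 0], [-26, -25.5, 0], 0.085], [[0, 0, 0], [-26, -25.5, 0], 0.085], [[0, 0, 0], [-26, -25.5, 0], 0.085], [[0, 0, 0], [-26, -25.5, 0], 0.085], [[0, 0, 0], [-26, -25.5, 0], 0.085]]'

```text
t: 1.0
tool_pos: [0.3548, 0.2789, 0.2311]
tool_rot: [0.455, 3.108, -0.003]
wrist_force: [-0.3, 0.9, -0.3]
opening: 0.0853
gripper_force: 0.0
```

Call:
drive_effector --rows '[[[0, 0, 0], [-26.5, -25.4, 2], 0.085], [[0, 0, 0], [-26.5, -25.4, 2], 0.085], [[0, 0, 0], [-26.5, -25.4, 2], 0.085], [[0, 0, 0], [-26.5, -25.4, 2], 0.085], [[0, 0, 0], [-26.5, -25.4, 2], 0.085], [[0, 0, 0], [-26.5, -25.4, 2], 0.085], [[0, 0, 0], [-26.5, -25.4, 2], 0.085], [[0, 0, 0], [-26.5, -25.4, 2], 0.085], [[0, 0, 0], [-26.5, -25.4, 2], 0.085], [[0, 0, 0], [-26.5, -25.4, 2], 0.085]]'

```text
t: 2.0
tool_pos: [0.5361, -0.0336, 0.211]
tool_rot: [-0.442, -3.109, -0.003]
wrist_force: [-0.2, 0.2, 0.0]
opening: 0.085
gripper_force: 0.0
```

Run:
```python
from h import *
c=r.get_calibration("wrist");im=r.get_image("wrist");cv2.imwrite("pics/w1.png",cv2.convertScaleAbs(im,alpha=1.6))
np.save("w1.npy",c,allow_pickle=True)
for n,X in dict(bulb=(.5366,-.0358,.103),mark=(.5496,-.0289,.013),base=(.5366,-.0358,.013),collar=(.6518,-.0918,.119),tip=(.618,-.0902,.119),lens=(.5455,-.255,.012)).items(): print(n,proj(c,np.array(X)).round(1))
s=r.state();print(s["tool_pos"],Ro.from_rotvec(s["tool_rot"]).as_matrix().round(3))
```

```text
bulb [315.9 233.3]
mark [326.9 213.7]
base [315.9 202.6]
collar [287.7 396.6]
tip [275.8 360.7]
lens [106.3 271.4]
[ 0.53591871 -0.0329787   0.21120468] [[-0.961  0.277 -0.001]
 [ 0.277  0.961  0.002]
 [ 0.001  0.002 -1.   ]]
```

View pics/w1.png

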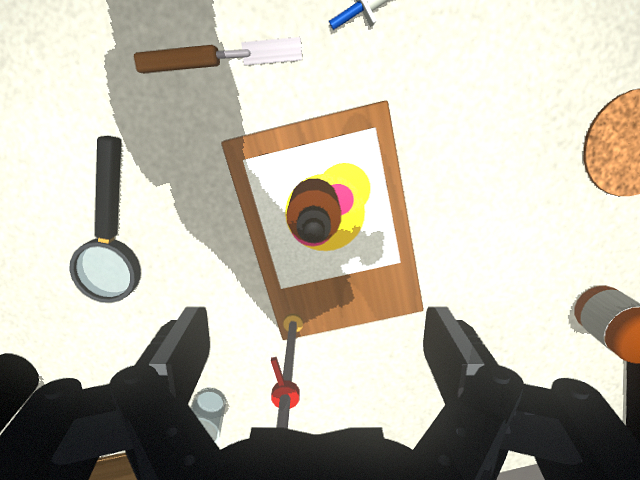

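The wrist view confirms the estimates: the bulb is at (313,229), the collar at (286,394), the lens at (106,270) and the handle end at (109,138), each within about 3 px of prediction. The card corners are at (244,159), (376,127), (400,263) and (283,289).

Run:
```python
from h import *
T=r.get_calibration("top");S=r.get_calibration("scene");W=np.load("w1.npy",allow_pickle=True).item()
t=lambda u,v:(T,(u+.5)/5-.5+285,(v+.5)/5-.5+180)
s=lambda u,v:(S,(u+.5)/4-.5+220,(v+.5)/4-.5+170)
w=lambda u,v:(W,u,v)
for k,a,b,c in(("bulb",(228,315),(325,258),(313,229)),("collar",(350,58),(91,284),(286,394.5)),("tip",(347,130),(143,257),(275,360)),("lens",(677,316),(104,112),(106,270)),("hend",(557,553),(311,80),(109,138))):
    X,e=tri([t(*a),s(*b),w(*c)]);print(k,X.round(4),np.round(e,4),tri([t(*a),w(*c)])[0].round(4),tri([s(*b),w(*c)])[0].round(4))
C=[atz(W,*p,.013) for p in((244,159),(376,127),(400,263),(283,289))];print(np.round(C,4),np.mean(C,0))
print("lens",atz(W,106,270,.016),"hend",atz(W,109,138,.016), "handle", atz(W,106.5,190,.018))
```

```text
bulb [ 0.5352 -0.0367  0.1006] [0.0015 0.0011 0.0015] [ 0.5364 -0.0367  0.0934] [ 0.5347 -0.0379  0.099 ]
collar [ 0.6515 -0.0925  0.1173] [0.0017 0.0014 0.0007] [ 0.6504 -0.0917  0.1185] [ 0.6521 -0.0938  0.1163]
tip [ 0.619  -0.0906  0.1166] [0.0015 0.0011 0.0008] [ 0.6173 -0.0898  0.1195] [ 0.6196 -0.0917  0.1156]
lens [ 0.5455 -0.2561  0.01  ] [0.0015 0.002  0.0009] [ 0.5444 -0.2543  0.0123] [ 0.5456 -0.2595  0.0061]
hend [ 0.4302 -0.1946  0.014 ] [0.0007 0.0014 0.0013] [ 0.4298 -0.1935  0.0158] [ 0.4286 -0.1984  0.0079]
[[ 0.4806 -0.0859  0.013 ]
 [ 0.4866  0.033   0.013 ]
 [ 0.6171  0.0258  0.013 ]
 [ 0.6119 -0.0916  0.013 ]] [ 0.54903331 -0.02968678  0.013     ]
lens [ 0.54306009 -0.25177406  0.016     ] hend [ 0.42914182 -0.19320653  0.016     ] handle [ 0.47070722 -0.21448155  0.018     ]
```

Converted, -0.001 m is -0.1, 0.174 m is 17.4.

Call:
drive_effector --rows '[[[0, 0, 0], [-0.1, -0.4, 4], 0.085], [[0, 0, 0], [-0.1, -0.4, 8], 0.085], [[0, 0, 0], [-0.1, -0.4, 11], 0.085], [[0, 0, 0], [-0.1, -0.4, 13], 0.085], [[0, 0, 0], [-0.1, -0.4, 15], 0.085], [[0, 0, 0], [-0.1, -0.4, 16], 0.085], [[0, 0, 0], [-0.1, -0.4, 16.8], 0.085], [[0, 0, 0], [-0.1, -0.4, 17.4], 0.085], [[0, 0, 0], [-0.1, -0.4, 17.4], 0.085]]' --clamp_n 30

```text
t: 2.95
tool_pos: [0.5362, -0.0397, 0.0372]
tool_rot: [-0.445, -3.11, -0.0]
wrist_force: [-0.6, -0.4, 0.1]
opening: 0.0851
gripper_force: 0.0
```

Call:
drive_effector --rows '[[[0, 0, 0], [0, 0, 0], 0.06], [[0, 0, 0], [0, 0, 0], 0.05], [[0, 0, 0], [0, 0, 0], 0.045], [[0, 0, 0], [0, 0, 0], 0.04], [[0, 0, 0], [0, 0, 0], 0.03], [[0, 0, 0], [0, 0, 0], 0.03], [[0, 0, 0], [0, 0, 0], 0.03]]' --clamp_n 30

```text
t: 3.65
tool_pos: [0.5368, -0.0402, 0.0379]
tool_rot: [0.446, 3.109, 0.001]
wrist_force: [0.6, 1.2, 6.3]
opening: 0.0428
gripper_force: 30.7
```

Converted, -0.1 m is -10, -0.08 m is -8.

Call:
drive_effector --rows '[[[0, 0, 0], [0, 0, -1], 0.03], [[0, 0, 0], [0, 0, -3], 0.03], [[0, 0, 0], [0, 0, -6], 0.03], [[0, 0, 0], [0, 0, -8], 0.03], [[0, 0, 0], [0, 0, -10], 0.03], [[0, 0, 0], [0, 0, -10], 0.03], [[0, 0, 0], [0, 0, -10], 0.03]]' --clamp_n 40

```text
t: 4.35
tool_pos: [0.5361, -0.0405, 0.1374]
tool_rot: [0.446, 3.11, -0.0]
wrist_force: [-0.8, -0.6, -1.4]
opening: 0.0428
gripper_force: 41.4
```

Run:
```python
from h import *
c=r.get_calibration("wrist");im=r.get_image("wrist");cv2.imwrite("pics/w2.png",cv2.convertScaleAbs(im[100:],alpha=1.5))
s=r.state();R=Ro.from_rotvec(s["tool_rot"]).as_matrix();p=s["tool_pos"];print(p,R.round(3),s["wrist_force"])
print("tool delta to coaster",R.T@(np.array([.5685,.268,p[2]])-p), "mark",proj(c,np.array([.5493,-.0292,.013]))-[0,100])
```

```text
[ 0.53559967 -0.0404582   0.13672898] [[-0.96   0.281 -0.001]
 [ 0.281  0.96  -0.   ]
 [ 0.001 -0.    -1.   ]] [-1.17961703  0.12622254 -0.96512446]
tool delta to coaster [ 5.51215103e-02  3.05271197e-01 -8.12358633e-05] mark [338.55907289 136.95960502]
```

View pics/w2.png

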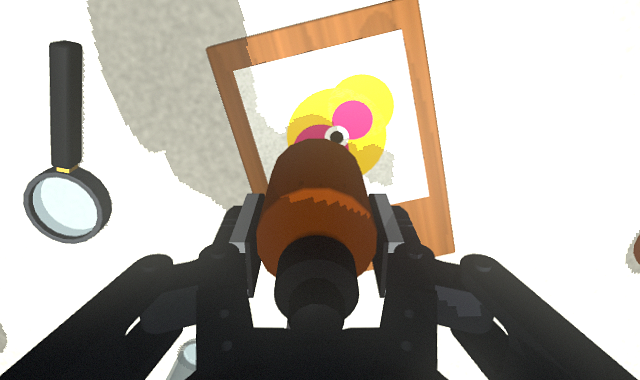

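The bottle is held upright, and the dark dot is now visible at (336.5,137.5) in the crop. Carrying it to the coaster.

Converted, 0.305 m is 30.5, 0.055 m is 5.5.

Call:
drive_effector --rows '[[[0, 0, 0], [0.5, 3, 0], 0.03], [[0, 0, 0], [1.3, 7, 0], 0.03], [[0, 0, 0], [2, 11, 0], 0.03], [[0, 0, 0], [2.7, 15, 0], 0.03], [[0, 0, 0], [3.5, 19, 0], 0.03], [[0, 0, 0], [4.2, 23, 0], 0.03], [[0, 0, 0], [4.8, 26.5, 0], 0.03], [[0, 0, 0], [5.3, 29, 0], 0.03], [[0, 0, 0], [5.5, 30.5, 0], 0.03], [[0, 0, 0], [5.5, 30.5, 0], 0.03]]'

```text
t: 5.4
tool_pos: [0.5683, 0.2703, 0.1361]
tool_rot: [-0.44, -3.109, -0.001]
wrist_force: [0.0, 0.2, -0.4]
opening: 0.0428
gripper_force: 41.4
```

Call:
drive_effector --rows '[[[0, 0, 0], [0, 0, 3], 0.03], [[0, 0, 0], [0, 0, 6], 0.03], [[0, 0, 0], [0, 0, 8], 0.03], [[0, 0, 0], [0, 0, 9.2], 0.03], [[0, 0, 0], [0, 0, 9.8], 0.03], [[0, 0, 0], [0, 0, 10.1], 0.03], [[0, 0, 0], [0, 0, 10.3], 0.03], [[0, 0, 0], [0, 0, 10.4], 0.03], [[0, 0, 0], [0, 0, 10.4], 0.03]]'

```text
t: 6.3
tool_pos: [0.5696, 0.2681, 0.0339]
tool_rot: [0.446, 3.109, 0.001]
wrist_force: [-0.1, -0.1, -0.9]
opening: 0.0426
gripper_force: 41.4
```

Converted, 0.002 m is 0.2, 0.001 m is 0.1.

Call:
drive_effector --rows '[[[0, 0, 0], [0, 0, 0.1], 0.03], [[0, 0, 0], [0, 0, 0.2], 0.03], [[0, 0, 0], [0, 0, 0.2], 0.03]]'

```text
t: 6.6
tool_pos: [0.5691, 0.2679, 0.0313]
tool_rot: [-0.446, -3.11, -0.0]
wrist_force: [0.1, -0.9, -1.0]
opening: 0.0423
gripper_force: 41.4
```

Call:
drive_effector --rows '[[[0, 0, 0], [0, 0, 0.1], 0.03], [[0, 0, 0], [0, 0, 0.1], 0.03]]'

```text
t: 6.8
tool_pos: [0.5691, 0.2679, 0.0302]
tool_rot: [-0.446, -3.11, 0.0]
wrist_force: [0.4, 0.4, -1.0]
opening: 0.0425
gripper_force: 41.4
```

Call:
drive_effector --rows '[[[0, 0, 0], [0, 0, 0.1], 0.03], [[0, 0, 0], [0, 0, 0.1], 0.03]]'

```text
t: 7.0
tool_pos: [0.5691, 0.2679, 0.03]
tool_rot: [0.446, 3.11, -0.0]
wrist_force: [-1.1, -0.9, 5.9]
opening: 0.0428
gripper_force: 42.0
```

Call:
drive_effector --rows '[[[0, 0, 0], [0, 0, 0.1], 0.03], [[0, 0, 0], [0, 0, 0.1], 0.03]]'

```text
t: 7.2
tool_pos: [0.5692, 0.2679, 0.03]
tool_rot: [0.446, 3.109, -0.0]
wrist_force: [-2.7, -1.3, 12.6]
opening: 0.0428
gripper_force: 42.8
```

Contact. Ease off, release, then rise.

Call:
drive_effector --rows '[[[0, 0, 0], [0, 0, -0.1], 0.04], [[0, 0, 0], [0, 0, -0.1], 0.045], [[0, 0, 0], [0, 0, -0.1], 0.055], [[0, 0, 0], [0, 0, -0.1], 0.07], [[0, 0, 0], [0, 0, -0.1], 0.085], [[0, 0, 0], [0, 0, -0.1], 0.085], [[0, 0, 0], [0, 0, -0.1], 0.085], [[0, 0, 0], [0, 0, -0.1], 0.085]]'

```text
t: 8.0
tool_pos: [0.5692, 0.2679, 0.0292]
tool_rot: [-0.446, -3.11, -0.0]
wrist_force: [-0.5, -1.2, -0.0]
opening: 0.0846
gripper_force: 0.0
```

Call:
drive_effector --rows '[[[0, 0, 0], [0, 0, -2], 0.085], [[0, 0, 0], [0, 0, -5], 0.085], [[0, 0, 0], [0, 0, -9], 0.085], [[0, 0, 0], [0, 0, -13], 0.085], [[0, 0, 0], [0, 0, -16], 0.085], [[0, 0, 0], [0, 0, -18], 0.085], [[0, 0, 0], [0, 0, -18], 0.085]]'

```text
t: 8.7
tool_pos: [0.571, 0.269, 0.2127]
tool_rot: [0.446, 3.104, 0.007]
wrist_force: [0.4, 0.1, -0.1]
opening: 0.0849
gripper_force: 0.0
```

Run:
```python
from h import *
c=r.get_calibration("wrist");im=r.get_image("wrist");cv2.imwrite("pics/w3.png",cv2.convertScaleAbs(im,alpha=1.5))
T=r.get_image("top")[195:275,166:246];cv2.imwrite("pics/t3.png",T)
a=cv2.convertScaleAbs(cv2.resize(im,(480,360)),alpha=1.5);b=cv2.convertScaleAbs(cv2.resize(T,(320,320)),alpha=1.8)
o=np.zeros((360,800,3),np.uint8);o[:,:480]=a;o[:320,480:]=b;cv2.imwrite("pics/c3.png",o)
s=r.state();R=Ro.from_rotvec(s["tool_rot"]).as_matrix();p=s["tool_pos"];print(p,R.round(3))
```

```text
[0.56896439 0.26773573 0.20908422] [[-0.96   0.281 -0.   ]
 [ 0.281  0.96  -0.   ]
 [ 0.    -0.    -1.   ]]
```

View pics/c3.png

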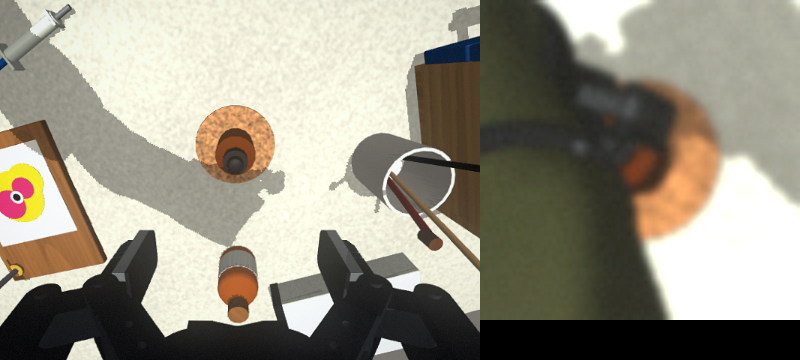

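The bottle stands upright, wholly on the cork. Next, move over the loupe handle, turning 0.2 rad.

Converted, -0.46 m is -46, -0.42 m is -42.

Call:
drive_effector --rows '[[[0, 0, 0], [-0.5, -3, 0], 0.085], [[0, 0, 0.03], [-1, -7.5, 0], 0.085], [[0, 0, 0.06], [-1.8, -12, 0], 0.085], [[0, 0, 0.1], [-2.5, -17, 0], 0.085], [[0, 0, 0.12], [-3.2, -22, 0], 0.085], [[0, 0, 0.14], [-4, -27, 0], 0.085], [[0, 0, 0.16], [-4.6, -32, 0], 0.085], [[0, 0, 0.18], [-5.3, -37, 0], 0.085], [[0, 0, 0.19], [-6, -42, 0], 0.085], [[0, 0, 0.2], [-6.5, -46, 0], 0.085]]'

```text
t: 9.8
tool_pos: [0.5003, -0.1945, 0.2076]
tool_rot: [-0.756, -3.046, 0.001]
wrist_force: [1.2, 0.7, -0.1]
opening: 0.0849
gripper_force: 0.0
```

Call:
drive_effector --rows '[[[0, 0, 0], [0.3, -2, 2], 0.085], [[0, 0, 0], [0.3, -3.8, 4], 0.085], [[0, 0, 0], [0.3, -3.8, 4], 0.085], [[0, 0, 0], [0.3, -3.8, 4], 0.085]]'

```text
t: 10.2
tool_pos: [0.4816, -0.2231, 0.1684]
tool_rot: [-0.753, -3.048, -0.002]
wrist_force: [0.8, -0.2, 0.3]
opening: 0.0847
gripper_force: 0.0
```

Run:
```python
from h import *
c=r.get_calibration("wrist");s=r.state();im=r.get_image("wrist");cv2.imwrite("pics/w4.png",cv2.convertScaleAbs(im,alpha=1.5));np.save("w4.npy",c,allow_pickle=True)
R=Ro.from_rotvec(s["tool_rot"]).as_matrix();p=s["tool_pos"];print(p,R.round(3))
for n,X in dict(lens=(.5445,-.2545,.016),hend=(.43,-.194,.018),grip=(.4959,-.2288,.018),mark=(.5493,-.0292,.013)).items(): print(n,proj(c,np.array(X)).round(1))
```

```text
[ 0.48158758 -0.22313619  0.16838359] [[-0.885  0.466 -0.002]
 [ 0.466  0.885  0.002]
 [ 0.003  0.001 -1.   ]]
lens [320.3 293.2]
hend [321.1 139.1]
grip [320.7 233.3]
mark [571.4 177.2]
```

View pics/w4.png

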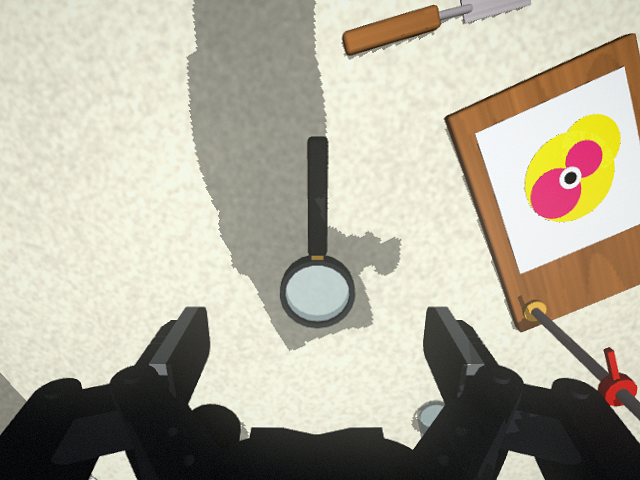

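The lens is at (317.5,291), the handle axis at x≈317.5 and the handle end at (317.5,138). The handle lies in the gripper's mid-plane, and the mark is at (570.5,178). Descending with a 14 mm shift toward the lens.

Call:
drive_effector --rows '[[[0, 0, 0], [-0.7, 0, 4], 0.085], [[0, 0, 0], [-1.4, 0, 8], 0.07], [[0, 0, 0], [-1.4, 0, 11], 0.05], [[0, 0, 0], [-1.4, 0, 13], 0.045], [[0, 0, 0], [-1.4, 0, 14.5], 0.045], [[0, 0, 0], [-1.4, 0, 15.3], 0.045], [[0, 0, 0], [-1.4, 0, 15.8], 0.045], [[0, 0, 0], [-1.4, 0, 16.2], 0.045], [[0, 0, 0], [-1.4, 0, 16.4], 0.045], [[0, 0, 0], [-1.4, 0, 16.4], 0.045]]' --clamp_n 40

```text
t: 11.25
tool_pos: [0.4947, -0.2306, 0.0056]
tool_rot: [0.754, 3.049, 0.0]
wrist_force: [-1.1, -0.0, 0.3]
opening: 0.0449
gripper_force: 0.0
```

Converted, 0.002 m is 0.2.

Call:
drive_effector --rows '[[[0, 0, 0], [0, 0, 0.2], 0.035], [[0, 0, 0], [0, 0, 0.2], 0.025], [[0, 0, 0], [0, 0, 0.2], 0.018], [[0, 0, 0], [0, 0, 0.2], 0.012], [[0, 0, 0], [0, 0, 0.2], 0.008], [[0, 0, 0], [0, 0, 0.2], 0.005], [[0, 0, 0], [0, 0, 0.2], 0.005]]' --clamp_n 60

```text
t: 11.95
tool_pos: [0.4945, -0.2306, 0.0037]
tool_rot: [0.754, 3.049, 0.0]
wrist_force: [-0.9, 0.6, 5.4]
opening: 0.0141
gripper_force: 60.2
```

Call:
drive_effector --rows '[[[0, 0, 0], [0, 0, -0.5], 0.005], [[0, 0, 0], [0, 0, -2], 0.005], [[0, 0, 0], [0, 0, -4.5], 0.005], [[0, 0, 0], [0, 0, -7.5], 0.005], [[0, 0, 0], [0, 0, -10], 0.005], [[0, 0, 0], [0, 0, -11], 0.005], [[0, 0, 0], [0, 0, -11], 0.005], [[0, 0, 0], [0, 0, -11], 0.005]]'

```text
t: 12.75
tool_pos: [0.4938, -0.2305, 0.1128]
tool_rot: [-0.754, -3.049, -0.0]
wrist_force: [0.6, -0.3, -1.8]
opening: 0.0144
gripper_force: 59.4
```

Run:
```python
from h import *
s=r.state();R=Ro.from_rotvec(s["tool_rot"]).as_matrix();p=s["tool_pos"];print(p,R.round(4),s["wrist_force"],s["opening"])
W=np.load("w4.npy",allow_pickle=True).item()
m=atz(W,570.5,178,.013);print("mark w4",m)
l=atz(W,317.5,291,.016);print("lens start w4",l,"top",)
# lens rel. to grip point at grasp TCP (.4945,-.2306), per estimate
Rg=R
for L in ((.5445,-.2545),(l[0],l[1])): print("rel tool",(R.T@(np.array([*L,.008])-np.array([.4945,-.2306,.0037]))).round(4))
print("move tool", (R.T@(np.array([.5493,-.0292,0])-np.array([.5445,-.2545,0]))).round(4))
```

```text
[ 0.49379573 -0.23048608  0.11278042] [[-8.847e-01  4.661e-01 -1.000e-03]
 [ 4.661e-01  8.847e-01  4.000e-04]
 [ 1.000e-03 -1.000e-04 -1.000e+00]] [ 0.58358585 -0.2846071  -1.78168054] 0.014385679811562342
mark w4 [ 0.54958786 -0.03008802  0.013     ]
lens start w4 [ 0.54150196 -0.25568946  0.016     ] top
rel tool [-0.0554  0.0022 -0.0044]
rel tool [-0.0533 -0.0003 -0.0044]
move tool [1.008e-01 2.016e-01 1.000e-04]
```

Converted, 0.2035 m is 20.35, 0.198 m is 19.8.

Call:
drive_effector --rows '[[[0, 0, 0], [1, 2, 0], 0.005], [[0, 0, 0], [2.5, 5, 0], 0.005], [[0, 0, 0], [4, 8.5, 0], 0.005], [[0, 0, 0], [6, 12, 0], 0.005], [[0, 0, 0], [7.5, 15.5, 0], 0.005], [[0, 0, 0], [9, 18.5, 0], 0.005], [[0, 0, 0], [9.7, 19.8, 0], 0.005], [[0, 0, 0], [9.9, 20.35, 0], 0.005], [[0, 0, 0], [9.9, 20.35, 0], 0.005], [[0, 0, 0], [9.9, 20.35, 0], 0.005]]'

```text
t: 13.75
tool_pos: [0.5012, -0.006, 0.1127]
tool_rot: [-0.757, -3.048, 0.002]
wrist_force: [-0.9, -0.5, -0.3]
opening: 0.0144
gripper_force: 59.4
```

Run:
```python
from h import *
s=r.state();R=Ro.from_rotvec(s["tool_rot"]).as_matrix();p=s["tool_pos"];print(p,s["tool_rot"],s["wrist_force"],s["opening"])
c=r.get_calibration("wrist");w=r.get_image("wrist");np.save("w5.npy",c,allow_pickle=True)
sc=r.get_image("scene");tp=r.get_image("top");
for n,i in dict(w5=w,s5=sc,t5=tp).items(): cv2.imwrite(f"pics/{n}r.png",i)
o=np.zeros((600,800,3),np.uint8)
o[:360,:480]=cv2.resize(w,(480,360))
o[:300,480:]=cv2.resize(sc[190:290,225:332],(320,300),interpolation=2)
o[300:,480:]=cv2.resize(tp[180:280,285:392],(320,300),interpolation=2)
cv2.imwrite("pics/c5.png",cv2.convertScaleAbs(o,alpha=1.6))
for n,X in dict(lens=R@[-.0545,0,-.0044]+p,mark=np.array([.5494,-.0297,.013])).items():
    print(n,X,[proj(k,X).round(1) for k in(c,r.get_calibration("scene"),r.get_calibration("top"))])
```

```text
[ 0.50119387 -0.00603088  0.11272228] [-7.56759732e-01 -3.04812334e+00  2.32812811e-03] [-0.85321303 -0.53961419 -0.33297553] 0.014352719359724398
lens [ 0.5493709  -0.03151588  0.11709242] [array([320.4, 418.3]), array([297.4, 235.2]), array([328.5, 235.9])]
mark [ 0.5494 -0.0297  0.013 ] [array([321.5, 306. ]), array([299.3, 259.7]), array([327.3, 241.1])]
```

View pics/c5.png

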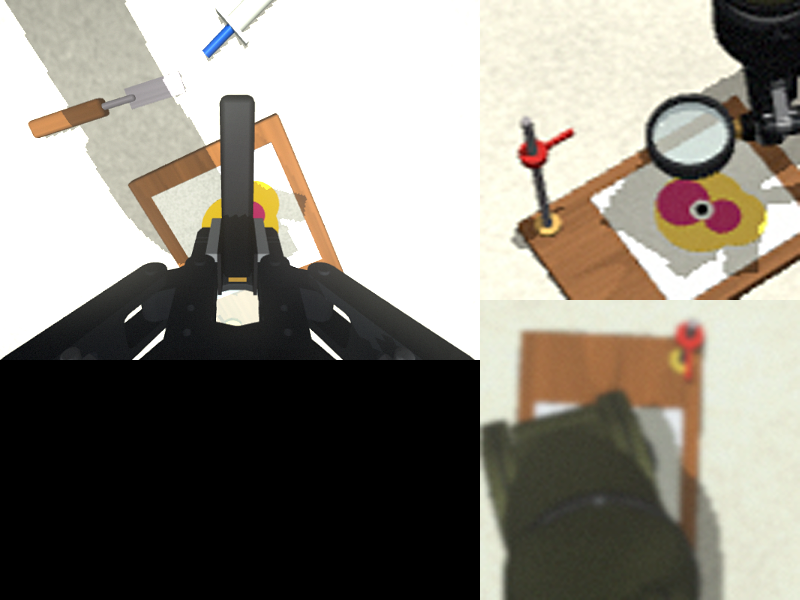

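In the scene view the mark is at (299.2,259.7), exactly as predicted. The lens centre is at about (295.2,235.7) against a predicted (297.4,235.2), so I'll fit the frame silhouette in code.

Create fit.py:
```python
from h import *
from scipy.optimize import least_squares
S=r.get_calibration("scene")
a=np.linspace(0,2*np.pi,120,endpoint=False)
def sil(x,y,zm):
    P=np.array([proj(S,np.array([x+.033*np.cos(q),y+.033*np.sin(q),zm+h])) for h in(-.008,.008) for q in a],np.float32)
    return cv2.convexHull(P)
def fit(im,x,y,zm,hd):
    g=cv2.cvtColor(im,cv2.COLOR_BGR2GRAY).astype(float)
    c0=proj(S,np.array([x,y,zm]));pts=[]
    hv=proj(S,np.array([x,y,zm])+.1*np.array([*hd,0]))-c0;ha=np.arctan2(hv[1],hv[0])
    for q in np.linspace(0,2*np.pi,90,endpoint=False):
        if abs((q-ha+np.pi)%(2*np.pi)-np.pi)<.6: continue
        rr=np.arange(6,26,.1);u=c0[0]+rr*np.cos(q);v=c0[1]+rr*np.sin(q)
        p=cv2.remap(g.astype(np.float32),u.astype(np.float32)[None],v.astype(np.float32)[None],1)[0]
        i=np.argmin(p[:170]);
        j=i+np.argmax(p[i:i+35]);h=(p[i]+p[j])/2
        k=i+np.argmax(p[i:]>h);pts.append((u[k],v[k]))
    pts=np.array(pts,np.float32)
    f=lambda t:[cv2.pointPolygonTest(sil(t[0],t[1],t[2]if len(t)>2 else zm),(float(b[0]),float(b[1])),True) for b in pts]
    o=least_squares(f,[x,y],loss="soft_l1",f_scale=.4,diff_step=1e-3)
    return o.x.round(4),round(float(np.sqrt(np.mean(o.fun**2))),2),pts.mean(0).round(1)
```

Run:
```python
from fit import *
hd=(-.8847,.4661)
print("rest",fit(cv2.imread("pics/scene0.png"),.5445,-.2545,.008,hd))
im=cv2.imread("pics/s5r.png");
for z in(.114,.117,.12): print("now",z,fit(im,.5494,-.0315,z,hd))
g=im[250:270,290:310].min(2).astype(float);y,x=np.mgrid[250:270,290:310];hs=im[250:270,290:310].max(2).astype(float)
w=np.clip(60-hs,0,None);w[np.hypot(x-299.3,y-259.7)>4]=0;mp=((w*x).sum()/w.sum(),(w*y).sum()/w.sum());print("mark px",mp,atz(S,*mp,.013))
c=np.load("w5.npy",allow_pickle=True).item();s=r.state();R=Ro.from_rotvec(s["tool_rot"]).as_matrix();p=s["tool_pos"]
for pit in(-2,0,2):
    q=np.array([-.0,0,-.0043]);v=Ro.from_euler('y',pit,degrees=True).apply([.0785,0,-.010]);print(pit,proj(c,R@(q+v)+p).round(1))
```

```text
rest (array([ 0.5478, -0.2578]), 0.34, array([243.5, 198.8], dtype=float32))
now 0.114 (array([ 0.5521, -0.0366]), 1.39, array([293.1, 236. ], dtype=float32))
now 0.117 (array([ 0.5531, -0.035 ]), 0.34, array([293.1, 235.6], dtype=float32))
now 0.12 (array([ 0.5541, -0.0334]), 0.36, array([293.1, 235.3], dtype=float32))
mark px (np.float64(298.7956043956044), np.float64(259.2813186813187)) [ 0.54964596 -0.03129552  0.013     ]
-2 [322.4 117. ]
0 [322.5 118.2]
2 [322.6 119.7]
```

Scene fit and wrist view both suggest the lens sits a few mm farther from the gripper. I'll run the same fit on the top and wrist rest images.

```bash
sed -i 's/^S=.*/S=r.get_calibration("scene");LO,HI,MX=6,26,17/; s/rr=np.arange(6,26,.1)/rr=np.arange(LO,HI,.1)/; s/p\[:170\]/p[:int((MX-LO)*10) if MX else None]/' fit.py
```

Run:
```python
import fit as F
from h import *
hd=(-.8847,.4661);T=r.get_calibration("top");SC=F.S;W=np.load("w4.npy",allow_pickle=True).item();W5=np.load("w5.npy",allow_pickle=True).item()
F.LO,F.HI,F.MX=6,24,19
print("scene rest",F.fit(cv2.imread("pics/scene0.png"),.5455,-.2555,.008,hd))
print("scene now",F.fit(cv2.imread("pics/s5r.png"),.551,-.033,.117,hd))
F.S=T;F.LO,F.HI,F.MX=7,20,15;print("top rest",F.fit(cv2.imread("pics/top0.png"),.5445,-.2545,.008,hd))
F.S=W;F.LO,F.HI,F.MX=24,50,42;print("w4 rest",F.fit(cv2.imread("pics/w4.png"),.5425,-.2555,.008,hd))
w4=cv2.cvtColor(cv2.imread("pics/w4.png"),6);w5=cv2.cvtColor(cv2.imread("pics/w5r.png"),6)
print("hend w4",w4[130:145,312:323].mean(1).round());print("hend w5",w5[118:140,306:326].mean(1).round())
x=w5[170,270:360].astype(int);print(np.where(np.abs(np.diff(x))>15)[0]+270);x=w4[190,295:340].astype(int);print(np.where(np.abs(np.diff(x))>25)[0]+295)
for n,im,c,p in(("w4",cv2.imread("pics/w4.png"),W,(570,178)),):
    g=im.max(2)[168:188,560:580].astype(float);y,x=np.mgrid[168:188,560:580];w=np.clip(90-g,0,None);m=((w*x).sum()/w.sum(),(w*y).sum()/w.sum());print("mark",m,atz(c,*m,.013))
s=r.state();R=Ro.from_rotvec(s["tool_rot"]).as_matrix();p=s["tool_pos"]
print("w5 hend pred for lens offset -.0545:",proj(W5,R@np.array([.0785,0,-.0143])+p))
print("w4 pred hend for lens -.0545 from grasp:",proj(W,R@np.array([.0785,0,0])+[.4945,-.2306,.018]))
```

```text
scene rest (array([ 0.5478, -0.2577]), 0.34, array([243.2, 198.8], dtype=float32))
scene now (array([ 0.553, -0.035]), 0.36, array([292.5, 235.6], dtype=float32))
top rest (array([ 0.5448, -0.2546]), 0.15, array([421.2, 240.3], dtype=float32))
w4 rest (array([ 0.54  , -0.2557]), 2.74, array([317.4, 296. ], dtype=float32))
hend w4 [150. 148. 148. 149. 152. 159.  95.  46.  45.  47.  50.  52.  54.  54.
  54.]
hend w5 [193. 193. 194. 195. 195. 196. 197. 205.  94.  36.  42.  44.  46.  47.
  49.  52.  54.  56.  59.  62.  63.  63.]
[291 292 293 338 339]
[306 307 326 327]
mark (np.float64(570.1951522684898), np.float64(177.5771700849389)) [ 0.54913591 -0.0302179   0.013     ]
w5 hend pred for lens offset -.0545: [322.47117936 118.16814839]
w4 pred hend for lens -.0545 from grasp: [318.25191982 133.14616288]
```

Run:
```python
from h import *
from scipy.optimize import least_squares
L=[("scene0",r.get_calibration("scene"),(243,240)),("top0",r.get_calibration("top"),(355,195)),("w1",np.load("w1.npy",allow_pickle=True).item(),(286,394)),("w4",np.load("w4.npy",allow_pickle=True).item(),(617,388))]
a=np.linspace(0,2*np.pi,40);th=-.0473;Rz=Ro.from_euler('z',th).as_matrix()
cyl=np.array([(.011*np.cos(q),.011*np.sin(q),h)for h in(-.004,.004)for q in a])@Rz.T
ptr=np.array([(x,y,h)for x in(-.034,-.009)for y in(-.002,.002)for h in(-.002,.002)])@Rz.T
def model(c,X):
    m=np.zeros((1920,2560),np.uint8)
    for P in(cyl,ptr):
        h=cv2.convexHull(np.array([proj(c,X+q)*4+1.5 for q in P],np.float32)).round().astype(int);cv2.fillConvexPoly(m,h,1)
    M=cv2.moments(m,True);return np.array([M["m10"],M["m01"]])/M["m00"]/4-.375
obs=[]
for n,c,p in L:
    im=cv2.imread(f"pics/{n}.png").astype(int);w=np.clip(im[...,2]-np.maximum(im[...,1],im[...,0])*1.0-25,0,60).astype(float)
    y,x=np.mgrid[:480,:640];w[(np.hypot(x-p[0],y-p[1])>(45 if n[0]=='w' else 14))|(im[...,2]<2.2*im[...,1])]=0
    w=(w>0)*1.;o=np.array([(w*x).sum(),(w*y).sum()])/w.sum();obs.append(o);print(n,o,w.sum())
for sel in((0,1,2,3),(0,1),(0,2),(0,3),(1,2),(1,3),(2,3)):
    f=lambda X:np.concatenate([(model(L[i][1],X)-obs[i])/L[i][1]["fx"]*np.linalg.norm(np.array(L[i][1]["R"])@X+np.array(L[i][1]["t"]))*1000 for i in sel])
    o=least_squares(f,[.6517,-.092,.1175],diff_step=3e-3);print(sel,o.x.round(4),o.fun.round(1))
```

```text
scene0 [244.76470588 239.92647059] 68.0
top0 [354.30769231 193.58974359] 39.0
w1 [282.95550351 389.78220141] 427.0
w4 [615.94594595 382.88329238] 814.0
(0, 1, 2, 3) [ 0.6513 -0.0928  0.1164] [ 0.8 -0.4  2.3 -0.9  1.6 -0.5  0.4 -0.1]
(0, 1) [ 0.6513 -0.0916  0.1171] [ 1.4 -0.   1.2 -0.9]
(0, 2) [ 0.6522 -0.0942  0.1153] [-0.5 -0.5  0.5 -0.3]
(0, 3) [ 0.6522 -0.0929  0.1159] [ 0.3  0.  -0.1  0.4]
(1, 2) [ 0.6487 -0.0917  0.1207] [1.4 0.7 1.5 0.3]
(1, 3) [ 0.6513 -0.0919  0.1158] [ 1.5 -0.9  0.8 -1.1]
(2, 3) [ 0.6499 -0.0937  0.1178] [ 0.1 -0.4 -0.   0.3]
```

Collar height comes out near 117 mm and the lens is at 117 mm, so only a small lateral correction is needed.

The manual's scale: shifts go in cm. Converting my numbers, 0.0035 m is 0.35, 0.002 m is 0.2.

Call:
drive_effector --rows '[[[0, 0, 0], [0.2, 0.05, 0], 0.005], [[0, 0, 0], [0.35, 0.1, 0], 0.005], [[0, 0, 0], [0.35, 0.1, 0], 0.005], [[0, 0, 0], [0.35, 0.1, 0], 0.005], [[0, 0, 0], [0.35, 0.1, 0], 0.005]]'

```text
t: 14.4
tool_pos: [0.499, -0.0019, 0.1133]
tool_rot: [0.754, 3.05, 0.0]
wrist_force: [-0.6, 0.6, -1.3]
opening: 0.0147
gripper_force: 59.4
```

Run:
```python
import fit as F
from h import *
im=r.get_image("scene");tp=r.get_image("top");s=r.state();print(s["tool_pos"],s["tool_rot"],s["wrist_force"],s["opening"],s["t"])
F.LO,F.HI,F.MX=6,24,19;print(F.fit(im,.551,-.033,.117,(-.8847,.4661)))
w=r.get_image("wrist");g=cv2.cvtColor(w,6)
o=np.zeros((600,800,3),np.uint8);o[:480,:480]=cv2.resize(im[180:280,230:330],(480,480),interpolation=2);o[:240,480:]=cv2.resize(w,(320,240));o[240:480,480:]=cv2.resize(im,(320,240));o=cv2.convertScaleAbs(o,alpha=1.6)
cv2.imwrite("pics/c6.png",o)
```

```text
[ 0.49904178 -0.00187101  0.11329207] [7.54044767e-01 3.04962136e+00 1.33681384e-04] [ 0.23294012 -0.07201449 -0.91144562] 0.014396422120269417 14.5
(array([ 0.5507, -0.0305]), 0.34, array([293.3, 236.1], dtype=float32))
```

View pics/c6.png

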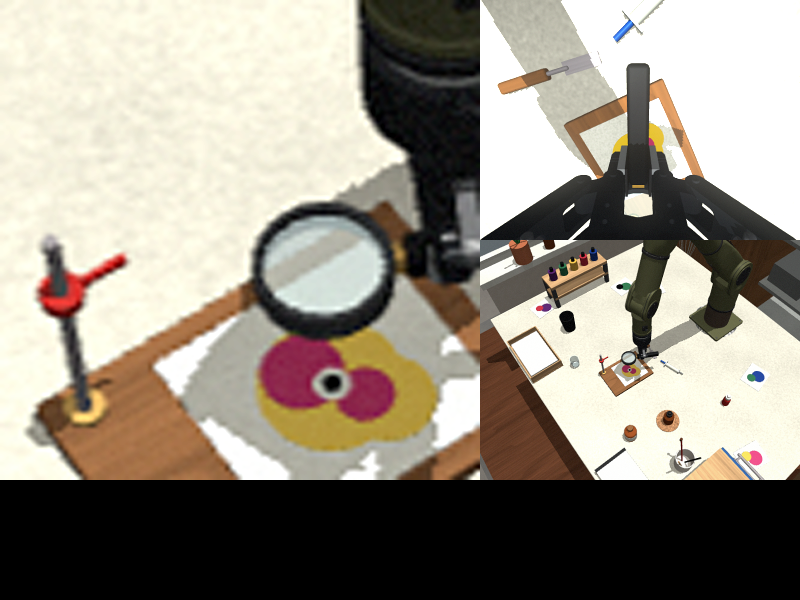

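The lens is level and over the dot, with the handle straight in the gripper and the bottle on the coaster. The collar and the other items stand as before. One last 1 mm trim, then hand in.

Call:
drive_effector --rows '[[[0, 0, 0], [0, -0.12, 0.06], 0.005], [[0, 0, 0], [0, -0.12, 0.06], 0.005], [[0, 0, 0], [0, -0.12, 0.06], 0.005], [[0, 0, 0], [0, -0.12, 0.06], 0.005], [[0, 0, 0], [0, -0.12, 0.06], 0.005], [[0, 0, 0], [0, -0.12, 0.06], 0.005]]'

```text
t: 15.15
tool_pos: [0.4984, -0.0029, 0.1127]
tool_rot: [0.754, 3.05, 0.0]
wrist_force: [-0.7, 0.5, 0.2]
opening: 0.0143
gripper_force: 59.4
```

```bash
python3 -c "
from station import r
print(r.state()['tool_pos']);print(r.finish_job())"
```

```text
[ 0.49841946 -0.00290631  0.11269263]
the job is handed in; nothing more can be done
None
```

I handed the job in at about 15 s: the amber bottle stands on the cork coaster, and the gripper holds the loupe level over the swatch dot, centred to about 2 mm by my measurements, at the collar's height of about 117 mm.

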